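# Wind a fruit press open and set its empty pot on the tared scale

### The arm

A 6-joint arm with a two-finger parallel gripper is mounted at the origin on the work surface. World frame = base frame: x ahead of the robot, y to its left, z up, the work surface at z = 0. Lengths are in m, angles in degrees, forces in N, time in s.
With the tool pointing down it reaches from about 0.4 to 0.825 m from the base axis. Payload 7 kg.
Tool frame: the origin (TCP) lies midway between the tips of the shut fingers; the grasp point (between the pads) lies r.grip_depth behind it (r.grip_depth is the distance from the TCP to the grasp point, in m); z points along the fingers, y is the direction in which the jaws open and shut (so a half turn about z gives the same grasp; the last joint's range is limited). The gripper opens to 88 mm and grips with 3 to 60 N. Pads are 19 mm wide; open, the fingers measure 130 mm over their backs; the gripper's body (78 mm by 193 mm) begins 47 mm behind the grasp point.
Start: joints at [92.08, 20.546, 0.682, 0, -70.136, -16.507], TCP at [0.168, 0.654, 0.227] pointing down, gripper open.
Joint ranges: [-176.03, 176.03], [-82.01, 121.73], [-58.28, 71.71], [-173.87, 95.51], [-174.79, -0.11], [-173.66, 173.66]. Speed limits (degrees/s): [136.94, 136.94, 172.46, 180, 180, 180].

### API

Orientations are given as [roll, pitch, yaw] about the fixed x, y, z axes, in that order (R = Rz(yaw) Ry(pitch) Rx(roll)).
In Python, from plant import r, imaging, close_job gives the robot as it stands.
- The arm moves only by the tool step_arm, never from a script. Its argument "commands" is a list of rows, each a list of 2 entries, a list of its own where there are three numbers: the shift along the tool's x, y, z in mm, then the turn about the tool's z in degrees. In form: [[[x, y, z], twist], ...]. A call has 1 to 20 rows; each row shifts and turns the commanded pose from where the row before left it, along the tool's axes as they then stand; what a row does not reach is not made up. A row lasts 1/8 s, in which the tool goes at most 62.5 mm and 10.7 degrees, less where a joint would pass 70% of its speed; a pose out of reach is approached as far as the arm can. A call with a gripper value outside its range is refused whole. "gripper" is the closure, from 0 (fully open) to 1 (shut), set as the call begins (left out, the last holds). The fingers move at their own pace and stop on an object; "grip_force" is the grip in N (left out, the last holds). Time passes only in rows, so rows that do not move let the fingers close. It gives the time, the measured TCP pose, the force and the opening at its end, in the units of the state.
- r.get_state(): the state, without advancing time (a new reading comes with each control period).
- imaging.capture(name): name is "scene" or "top" or "wrist"; returns a dict with "img" (384x512x3 uint8, red, green, blue), "z_map" (384x512 float32, m along the optical axis (not along the pixel's ray), 0 where there is no reading), "vfov" (degrees; the focal length in pixels is half the picture's height over the tangent of half this angle, whatever the lens; pixels are square), "cx", "cy" (the principal point, pixels), "extrinsics" (4x4, takes a point from camera to world coordinates); the wrist camera has in their place "T_tool_cam" (4x4, takes a point from camera to tool coordinates, whose origin is the TCP and whose axes are the flange's). Camera axes: x right, y down, z forward; pixel columns grow to the right and rows downward; lengths in m; the calibration is good to about 2 mm. The wrist camera is an equidistant fisheye: a pixel r from the principal point sees the ray r / f radians off the axis. A picture is of the moment at which its call begins: read the wrist's pose just before it.
- close_job(): hands the job in, once; it reports no verdict.
The state is a dict: "time_s": time; "joints": joint angles; "qd": joint speeds; "joint_torque": joint torques, N m; "tcp_pos": TCP position; "eef_rot": TCP orientation; "contact_force": force on the tool from outside, world axes, zero at the start; "moment": the same for the moment, N m; "gripper_width": finger opening in m.
Only numpy, scipy, OpenCV 4.12 (cv2) and the standard library are available. Lean on these libraries where they do the work, as an engineer would, in place of code of your own. Each camera call takes 0.05 s, during which the arm holds its last target.

### The job

The washed fruit press was put away shut, with its pressing plate down in the empty pot. Wind the crank back (anticlockwise seen from above) until the drag of the plate's seal suddenly lets go and the plate is clear above the pot, stopping within about a turn of that, then slide the pot out of the press by its open front and stand it gently upright in the middle of the scale's platform. Let go of it and press the long tare key (not the round power key), leaving the plate wound up and the mug, scoop, ice tray, blender jar and shaker where they stand.

Things in the scene. Friction and masses are not known exactly. Their poses are not given: they have to be found in the camera images.
- press: grey iron and steel screw fruit press, fixed. Origin: underside of its base on the screw's axis, z up, open front to its own -x. Base top 22 mm up, x +80 to -158 mm, 200 mm wide (132 wide ahead of x = -62: the apron). Columns 20 mm thick at y +-88 mm carry a yoke 40 mm deep (x +-20), 212 wide, 165 to 199 mm up; column nuts and brass boss reach 209 mm. Turned by up to 0.25 rad
- crank (a joint): crank angle, rad, growing anticlockwise seen from above; at 0 the arm points along the press's +x. Crank, screw and plate turn and rise together, 20 mm a turn. Stiff (7 to 10 N at the grip) while the seal rubs in the pot; when the plate's underside reaches the rim's level (about 10.5 rad) this drops at once to under 2 N. It stays where left. Hard stop at 20.1: do not wind on to it (keep under 19.4)
- crank_grip (a point): centre of the crank's upright wooden grip, 25 mm thick and 54 mm tall, free to spin on its pin at the end of the flat arm, 75 mm from the screw's axis; top of the arm (10 mm thick, 22 mm wide) 30 mm below this point. It can be pushed round or taken from above
- plate_foot (a point): centre of the underside of the round pressing plate (89 mm across, 14 mm thick, rubber seal round it) on the lower end of the screw. It counts as clear when 3 mm or more above the pot's rim
- press_seat (a point): point on the press's base top, on the screw's axis, where the middle of the pot's underside stands at the start. Rails beside it (y +-65 mm, x -30 to +66, 14 mm high) have lips over the pot's square foot, 4 mm above it, and keep it from turning: the pot cannot be lifted there, but slides out freely along the press's -x. Once 115 mm out it can be lifted clear of rails and plate
- pot_centre (a point): centre, half-way up, of the loose round aluminium pot: 110 mm outside, wall 8 mm (can be gripped from above across the wall), 85 mm high, on a square foot plate 124 by 124 mm, 6 mm thick; about 0.4 kg, open at the top. Its axes: z up, -x to its loop handle; in the press it stands square with the press
- pot_foot (a point): centre of the pot's underside
- pot_rim (a point): centre of the pot's mouth, at the level of its rim
- pot_loop (a point): middle of the outer bar of the pot's loop handle: a level U of 10 mm round steel bar at 60 mm above the pot's underside; the outer bar is 80 mm long, lies across the pot's x axis 94 mm from the pot's axis and leaves a gap of 34 mm to the wall, into which a finger can hook from above
- scale: flat white kitchen scale, fixed, 250 mm (x) by 165 mm (y), 24 mm high; origin at the middle of its underside; display and keys along its -x edge. It stands left or right of the press
- scale_pan (a point): middle of the scale's steel platform, on its upper face (30 mm above the worktop); the platform is 160 by 155 mm. The middle of the pot's underside belongs within 30 mm of this point
- tare_top (a point): middle of the top of the long tare key, 20 by 38 mm, 29 mm above the worktop; it goes down 4 mm and takes about 4 N; it counts as pressed from 2.5 mm and springs back
- tare (a joint): travel of the tare key, m: 0 up, 0.004 fully down
- power_top (a point): middle of the top of the round power key, 16 mm across, at the other end of the key strip; not to be pressed
- power (a joint): travel of the power key, m: 0 up, 0.004 fully down
- mug_centre (a point): centre of the yellow enamel mug, 84 mm across, 85 mm high, handle towards its own +y; leave alone
- scoop_centre (a point): middle of the lying steel ice scoop, 205 mm long along its own x, 66 mm wide, 40 mm high; leave alone
- ice_tray_centre (a point): centre of the silicone ice tray, 115 by 190 mm, 34 mm high; leave alone
- jar_centre (a point): point on the axis of the clear plastic blender jar with black foot and lid, 100 mm up; 116 mm across, 226 mm high, handle towards its own +y reaching 99 mm out; leave alone
- shaker_centre (a point): centre of the steel cocktail shaker, 86 mm across, 193 mm high; leave alone
There are look-alikes about, which are no part of the job. What is shaped like the part that bears pot_centre but blue or pink is not meant.

How it is judged:
By the outcome, as a careful person would: the job done as asked, in the order asked, and still so for the second after the job is handed in, with the robot touching nothing.
It also fails if it takes over 72 s, if anything falls off the work surface, if the arm or the gripper's body presses on something with over 40 N, if the wrist force passes 120 N, or if a joint passes its speed limit or range.

## Working session

There is one attempt and no reset: what is moved stays moved. The work goes in short steps, Python scripts to look and compute and a tool call to move; the robot and the scene stay as the last step left them, time stands still between calls to the robot, and variables do not carry over. Pictures are saved under pics/ and viewed, and the job is handed in when it is done.

Besides the shell and the picture viewer there is one more tool, called as name([rows], argument=value, ...), one row to a line, values as JSON. step_arm: Moves the arm, as the interface text tells. Its arguments: {"type":"object","properties":{"commands":{"type":"array","items":{"type":"array"}},"gripper":{"type":"number"},"grip_force":{"type":"number"}},"required":["commands"]}

```bash
ls; mkdir -p pics
cat > h.py <<'E'
import numpy as np, cv2
from plant import r, imaging
from scipy.spatial.transform import Rotation as R
def cap(n,save):
    c=imaging.capture(n); cv2.imwrite(f'pics/{save}.png',cv2.cvtColor(c['img'],cv2.COLOR_RGB2BGR)); np.savez(f'pics/{save}.npz',**c); return c
def pts(c,E=None):
    E=c['extrinsics'] if E is None else E
    h,w=c['z_map'].shape; f=h/2/np.tan(np.radians(float(c['vfov']))/2)
    u,v=np.meshgrid(np.arange(w),np.arange(h)); z=c['z_map']
    P=np.stack([(u-c['cx'])/f*z,(v-c['cy'])/f*z,z],-1)
    return P@E[:3,:3].T+E[:3,3]
E
python3 - <<'E'
from h import *
print(r.get_state(), r.grip_depth)
for n in ('scene','top'):
    c=cap(n,n+'0'); print(n,c['vfov'],c['cx'],c['cy'],c['extrinsics'])
E
```

```text
pics
{'time_s': 0.0, 'joints': array([ 9.20787705e+01,  2.05903335e+01,  6.35181823e-01, -1.95864577e-02,
       -7.01369536e+01, -1.65064309e+01]), 'qd': array([-0.08141675, -0.04773698,  0.00045225,  0.02494169, -0.03938285,
       -0.02946846]), 'joint_torque': array([ 9.10825838e-04, -5.82715559e+01,  2.93052864e+01,  6.99683726e+00,
        6.99693774e-03, -1.61065159e-04]), 'tcp_pos': array([0.16809397, 0.65323556, 0.22564751]), 'eef_rot': array([ 1.79906459e+02, -8.51776596e-03, -1.44343232e+01]), 'contact_force': array([-0.07704904, -0.37354634,  0.91384728]), 'moment': array([0.06500817, 0.01890952, 0.02341966]), 'gripper_width': 0.08789705990849074} 0.0188
scene 50.60415917380274 263.9400422877336 194.95156313863836 [[ 0.05653418  0.74899692 -0.66015718  1.39603792]
 [ 0.99838787 -0.0390639   0.04117853 -0.00576182]
 [ 0.00505428 -0.66142091 -0.74999789  1.19043687]
 [ 0.          0.          0.          1.        ]]
top 55.6561718725344 256.3890082367733 195.94464875156007 [[ 0.01619411 -0.98983955  0.14126366  0.33753343]
 [-0.99985849 -0.01538786  0.00679801  0.03945128]
 [-0.00455519 -0.14135376 -0.98994867  1.16837521]
 [ 0.          0.          0.          1.        ]]
```

View pics/scene0.png

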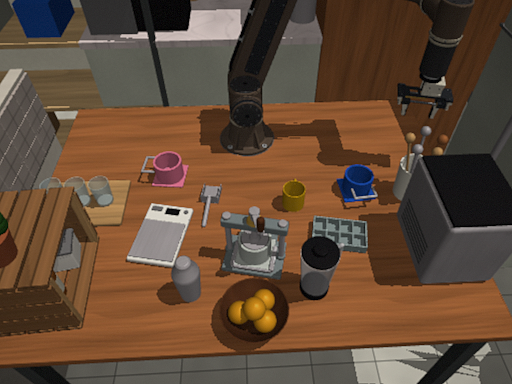

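View pics/top0.png

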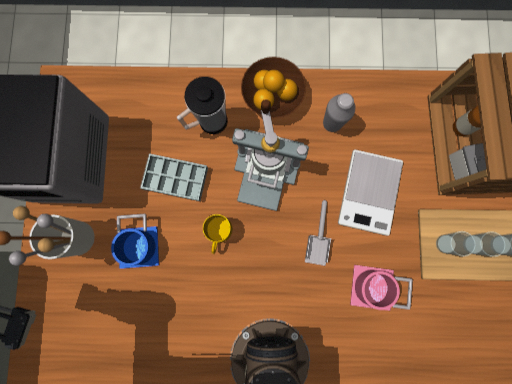

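The top view shows the press at about (268,150), with the aluminium pot in it. The scale is at (371,192), with its keys at the near edge. The blue pot (135,245) and pink pot (378,288) are look-alikes. Next I'll enlarge and measure.

Run:
```python
import cv2
a=cv2.imread('pics/top0.png')[70:250,190:420]; b=cv2.imread('pics/scene0.png')[170:310,110:350]
cv2.imwrite('pics/ta.png',cv2.resize(a,None,fx=3.4,fy=3.4,interpolation=cv2.INTER_CUBIC)[:600,:800])
cv2.imwrite('pics/sa.png',cv2.resize(b,None,fx=3.3,fy=3.3,interpolation=cv2.INTER_CUBIC))
```

```text
(no output)
```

View pics/ta.png

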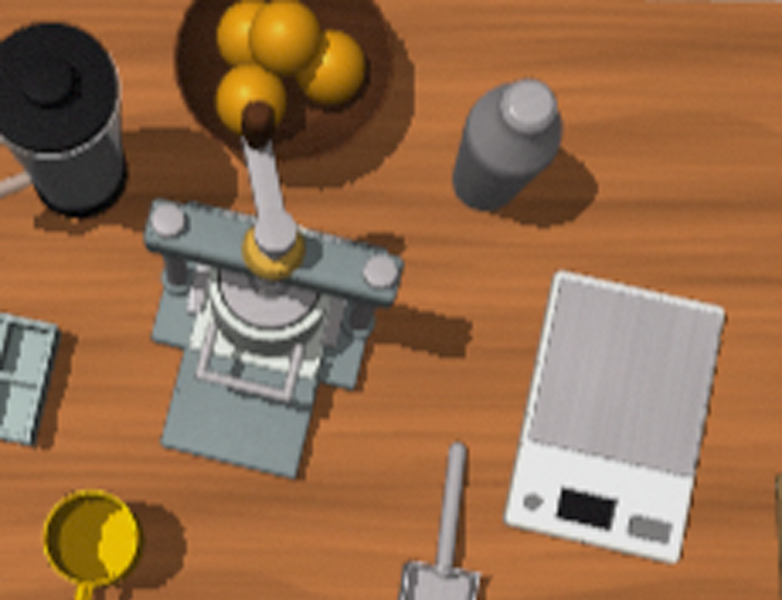

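View pics/sa.png

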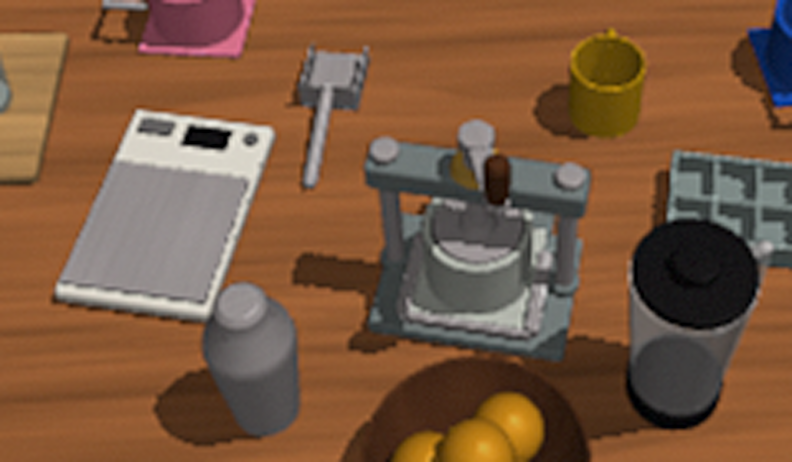

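The grey pot in the press is the one meant. Its loop faces the press front, towards the robot. The round power key is at crop (533,501) and the long tare key at (650,527). I'll get positions from depth.

Run:
```python
from h import *
def L(n): return dict(np.load(f'pics/{n}.npz'))
c=L('top0'); P=pts(c); I=c['img']; s=1/3.4
def at(u,v): return P[int(round(v)),int(round(u))].round(4)
def full(x,y): return (x*s+190,y*s+70)
for n,xy in dict(nutL=(168,220),nutR=(381,269),hub=(275,230),grip=(258,118),arm=(265,185),apL=(165,442),apR=(296,474),apron=(240,430),power=(533,501),tare=(650,527),loopm=(248,388),rimfront=(268,335),panc=(625,370),plate=(265,295)).items():
    print(n,np.round(full(*xy),1),at(*full(*xy)))
# scale by height mask: white body+pan region
reg=np.zeros(I.shape[:2],bool); reg[145:240,335:410]=1
m=(reg&(P[...,2]>0.015)).astype(np.uint8)
cn=max(cv2.findContours(m,0,1)[0],key=cv2.contourArea)
M=P[m>0]; 
print('scale rect',cv2.minAreaRect((M[:,:2]*1000).astype(np.float32)))
# yoke
reg[:]=0; reg[120:170,225:315]=1
m=reg&(P[...,2]>0.19)&(P[...,2]<0.204); M=P[m]
print('yoke',m.sum(),cv2.minAreaRect((M[:,:2]*1000).astype(np.float32)),M.mean(0), np.median(M[:,2]))
m=reg&(P[...,2]>0.195)
reg[:]=0; reg[80:160,240:290]=1
m=reg&(P[...,2]>0.215); vs,us=np.nonzero(m)
for z0 in np.arange(.215,.33,.01):
    k=(P[...,2]>z0)&(P[...,2]<z0+.01)&reg
    if k.sum(): print(round(z0,3),k.sum(),P[k].mean(0).round(4))
reg[:]=0;reg[145:215,230:300]=1
m=reg&(P[...,2]>0.01)&(P[...,2]<.026); M=P[m]; print('base',M[:,2].mean(),cv2.minAreaRect((M[:,:2]*1000).astype(np.float32)))
```

```text
nutL [239.4 134.7] [0.6427 0.0964 0.206 ]
nutR [302.1 149.1] [ 0.6059 -0.076   0.2058]
hub [270.9 137.6] [0.6219 0.0101 0.2499]
grip [265.9 104.7] [0.6925 0.0251 0.2977]
arm [267.9 124.4] [0.662  0.0182 0.2436]
apL [238.5 200. ] [0.4875 0.1025 0.0198]
apR [277.1 209.4] [ 0.4626 -0.0197  0.0013]
apron [260.6 196.5] [0.5014 0.0326 0.0204]
power [346.8 217.4] [ 0.438  -0.2382  0.0273]
tare [381.2 225. ] [ 0.4146 -0.3437  0.0281]
loopm [262.9 184.1] [0.5295 0.0275 0.0818]
rimfront [268.8 168.5] [0.5708 0.0105 0.1062]
panc [373.8 178.8] [ 0.5606 -0.3263  0.0277]
plate [267.9 156.8] [0.6068 0.0139 0.1088]
scale rect ((437.85833740234375, -235.47164916992188), (260.67864990234375, 524.0586547851562), 46.49482727050781)
yoke 738 ((622.7022094726562, 11.715194702148438), (211.68666076660156, 46.86850357055664), 77.29244232177734) [0.62295925 0.01164119 0.19710866] 0.19719742387845263
0.225 3 [0.6142 0.0192 0.2332]
0.235 151 [0.6616 0.0193 0.2427]
0.245 155 [0.6364 0.013  0.2469]
0.255 6 [0.6896 0.0256 0.2612]
0.265 12 [0.6904 0.0259 0.2696]
0.275 18 [0.6902 0.0266 0.2798]
0.285 20 [0.6916 0.0269 0.2912]
0.295 60 [0.6977 0.0259 0.2995]
base 0.02060065956071489 ((558.6599731445312, 26.70775604248047), (200.10411071777344, 177.86276245117188), 77.22132110595703)
```

Run:
```python
from h import *
def L(n): return dict(np.load(f'pics/{n}.npz'))
for name in ('top0','scene0'):
    c=L(name); P=pts(c); I=c['img'].astype(int)
    X,Y,Z=P[...,0],P[...,1],P[...,2]
    box=(X>.5)&(X<.75)&(Y>-.12)&(Y<.14)
    print(name)
    for s,cx in (('L',(.6427,.0964)),('R',(.6059,-.076))):
        k=box&(Z>.2025)&(Z<.215)&(np.hypot(X-cx[0],Y-cx[1])<.02)
        print('nut',s,k.sum(),P[k].mean(0).round(4),cv2.minEnclosingCircle((P[k][:,:2]*1000).astype(np.float32)))
    k=box&(Z>.192)&(Z<.202); print('yoke',cv2.minAreaRect((P[k][:,:2]*1000).astype(np.float32)))
    k=box&(Z>.294); print('griptop',k.sum(),Z[k].max(),cv2.minEnclosingCircle((P[k][:,:2]*1000).astype(np.float32)))
    # scale
    k=(X>.38)&(X<.72)&(Y>-.42)&(Y<-.18)&(Z>.016)&(Z<.035)
    n,l,st,ce=cv2.connectedComponentsWithStats(k.astype(np.uint8))
    i=1+np.argmax(st[1:,4]); rc=cv2.minAreaRect((P[l==i][:,:2]*1000).astype(np.float32)); print('scale',rc,Z[l==i].mean())
    hsv=cv2.cvtColor(c['img'],cv2.COLOR_RGB2HSV)
    bx=cv2.boxPoints(rc)
    g=(l==i)&(I.sum(-1)<480)
    n2,l2,st2,ce2=cv2.connectedComponentsWithStats(g.astype(np.uint8))
    for j in range(1,n2):
        if st2[j,4]>8: print('  dark',st2[j,4],ce2[j].round(1),P[l2==j].mean(0).round(4))
    # pot rim front
    k=box&(Z>.098)&(Z<.112)&(X<.63); pts2=P[k][:,:2]
    print('rimrect',k.sum(),cv2.minEnclosingCircle((pts2*1000).astype(np.float32)))
    k=box&(Z>.074)&(Z<.090)&(X<.56); print('loop',k.sum(),P[k].mean(0), cv2.minAreaRect((P[k][:,:2]*1000).astype(np.float32)))
```

```text
top0
nut L 76 [0.6443 0.0963 0.2073] ((644.5228271484375, 96.11915588378906), 13.385706901550293)
nut R 79 [ 0.6052 -0.0744  0.2075] ((605.6651000976562, -74.93079376220703), 13.762956619262695)
yoke ((623.5083618164062, 11.050857543945312), (210.77615356445312, 44.16782760620117), 76.63993072509766)
griptop 63 0.30395458589720603 ((698.4890747070312, 26.191194534301758), 11.687023162841797)
scale ((523.4697265625, -317.6055908203125), (165.1106719970703, 249.76107788085938), 77.5114517211914) 0.026173590246140462
  dark 26 [398.  184.5] [ 0.5446 -0.4031  0.0246]
  dark 10 [394.5 203.5] [ 0.4834 -0.3897  0.0247]
  dark 157 [361.9 219.2] [ 0.432  -0.2857  0.0237]
  dark 19 [346.2 217.3] [ 0.4371 -0.2358  0.0263]
  dark 73 [380.5 225.2] [ 0.4138 -0.3423  0.0271]
rimrect 453 ((612.4315185546875, -8.206737518310547), 74.6053237915039)
loop 141 [0.53820681 0.02563274 0.08416025] ((539.9265747070312, 29.33542251586914), (94.06468200683594, 36.69017791748047), 88.86856842041016)
scene0
nut L 61 [0.6467 0.0959 0.2088] ((644.8322143554688, 96.15516662597656), 14.713019371032715)
nut R 59 [ 0.6075 -0.0744  0.2084] ((607.6689453125, -75.16990661621094), 16.88458824157715)
yoke ((626.1687622070312, 11.202743530273438), (209.2169952392578, 45.96593475341797), 75.85397338867188)
griptop 49 0.3048707259228295 ((700.8641357421875, 26.377485275268555), 11.930246353149414)
scale ((522.548583984375, -317.4248046875), (166.98110961914062, 254.12559509277344), 78.00227355957031) 0.02809690470143912
  dark 9 [148.8 207. ] [ 0.4078 -0.3731  0.0253]
  dark 49 [156.8 208.1] [ 0.4171 -0.3418  0.0284]
  dark 92 [172.2 211.3] [ 0.433  -0.2844  0.0253]
  dark 14 [185.5 211.7] [ 0.439  -0.2349  0.027 ]
  dark 1650 [156.4 240. ] [ 0.5623 -0.3256  0.0303]
rimrect 165 ((615.5315551757812, -10.175325393676758), 74.04168701171875)
loop 0 [nan nan nan] ((0.0, 0.0), (0.0, 0.0), 0.0)<stdin>:26: RuntimeWarning: Mean of empty slice.
  ret = um.true_divide(
```

```bash
cat >> h.py <<'E'
AX=np.array([.6255,.0108]); PY=-12.9
def p2w(x,y):
    a=np.radians(PY); return AX+np.array([np.cos(a)*x-np.sin(a)*y,np.sin(a)*x+np.cos(a)*y])
def todo(xyz,yaw=None):
    s=r.get_state(); Rm=R.from_euler('xyz',s['eef_rot'],degrees=True)
    d=Rm.inv().apply(np.array(xyz)-s['tcp_pos'])*1000
    print('tcp',s['tcp_pos'].round(4),'rot',s['eef_rot'].round(2),'t',round(s['time_s'],2),'F',s['contact_force'].round(1),'w',round(s['gripper_width'],4))
    print('tool shift',d.round(1),'twist',None if yaw is None else round(s['eef_rot'][2]-yaw,2))
E
python3 - <<'E'
from h import *
c=dict(np.load('pics/top0.npz')); P=pts(c); Z=P[...,2]; hsv=cv2.cvtColor(c['img'],cv2.COLOR_RGB2HSV)
k=(hsv[...,0]>20)&(hsv[...,0]<32)&(hsv[...,1]>180)&(Z>.07)&(P[...,0]<.5)
print('mug',P[k].mean(0),P[k].min(0),P[k].max(0))
for n,(u0,u1,v0,v1) in dict(jar=(175,230,70,140),shaker=(320,360,90,140),oven=(0,110,70,205),vase=(0,95,200,270),scoop=(305,335,195,270)).items():
    s=P[v0:v1,u0:u1]; k=s[...,2]>.015; print(n,s[k].min(0).round(3),s[k].max(0).round(3))
todo([.6997,.0263,.38],-12.9)
print('hook',p2w(-73,0),'out grip',p2w(-120,-51))
E
```

```text
mug [0.38809583 0.18458338 0.11211124] [0.33199849 0.03945128 0.07019744] [0.46955521 0.70109258 1.16837521]
jar [0.338 0.039 0.015] [0.811 0.279 1.168]
shaker [ 0.338 -0.242  0.016] [0.792 0.039 1.168]
oven [0.338 0.039 0.016] [0.768 0.763 1.168]
vase [0.289 0.039 0.015] [0.475 0.763 1.168]
scoop [ 0.301 -0.185  0.015] [0.492 0.039 1.168]
tcp [0.1681 0.6533 0.2257] rot [ 1.7992e+02 -1.0000e-02 -1.4440e+01] t 0.1 F [ 0.3  0.1 -0.2] w 0.0875
tool shift [ 671.2  474.9 -153.5] twist -1.54
hook [-70.53206718  16.30805847] out grip [-127.73159922  -22.91200698]
```

Run:
```python
from h import *
c=dict(np.load('pics/top0.npz')); P=pts(c); Z=P[...,2].copy(); Z[c['z_map']==0]=-1; hsv=cv2.cvtColor(c['img'],cv2.COLOR_RGB2HSV)
k=(hsv[...,0]>20)&(hsv[...,0]<32)&(hsv[...,1]>180)&(Z>.078)&(P[...,0]<.5)&(abs(P[...,1]-.12)<.1)
print('mug',k.sum(),cv2.minEnclosingCircle((P[k][:,:2]*1000).astype(np.float32)))
for n,(u0,u1,v0,v1) in dict(jar=(175,230,70,140),shaker=(320,360,90,140),oven=(0,110,70,205),vase=(0,95,200,270),scoop=(305,335,195,270)).items():
    s=P[v0:v1,u0:u1]; k=Z[v0:v1,u0:u1]>.02; print(n,s[k].min(0).round(3),s[k].max(0).round(3))
for q in ((-.073,0),(-.12,-.051),(-.237,.04),(-.182,.062)): print(q,p2w(*q).round(4))
```

```text
mug 87 ((396.2318420410156, 164.86846923828125), 41.686710357666016)
jar [0.699 0.139 0.02 ] [0.811 0.279 0.229]
shaker [ 0.714 -0.242  0.02 ] [ 0.792 -0.159  0.196]
oven [0.468 0.535 0.02 ] [0.768 0.763 0.318]
vase [0.289 0.546 0.02 ] [0.475 0.763 0.282]
scoop [ 0.301 -0.185  0.02 ] [ 0.466 -0.109  0.042]
(-0.073, 0) [0.5543 0.0271]
(-0.12, -0.051) [ 0.4971 -0.0121]
(-0.237, 0.04) [0.4034 0.1027]
(-0.182, 0.062) [0.4619 0.1119]
```

step_arm([
  [[0,0,-40],0],
  [[0,0,-40],0],
  [[0,0,-40],-1.5],
  [[0,0,-34],0],
  [[34,24,0],0],
  [[34,24,0],0],
  [[34,24,0],0],
  [[34,24,0],0],
  [[34,24,0],0],
  [[34,24,0],0],
  [[34,24,0],0],
  [[34,24,0],0],
  [[34,24,0],0],
  [[34,24,0],0],
  [[34,24,0],0],
  [[34,24,0],0],
  [[34,24,0],0],
  [[34,24,0],0],
], gripper=0.2)

```text
time_s: 2.35
tcp_pos: [0.5576, 0.2186, 0.3802]
eef_rot: [180.0, 0.0, -12.9]
contact_force: [1.4, 1.3, 0.6]
gripper_width: 0.0701
```

Run:
```python
from h import *
todo([.6997,.0263,.38],-12.9)
```

```text
tcp [0.5576 0.2186 0.3802] rot [ 1.7998e+02  3.0000e-02 -1.2920e+01] t 2.35 F [1.4 1.3 0.6] w 0.0701
tool shift [1.815e+02 1.556e+02 1.000e-01] twist -0.02
```

step_arm([
  [[36,31,0],0],
  [[36,31,0],0],
  [[36,31,0],0],
  [[36,31,0],0],
  [[37,31,0],0],
  [[0,0,0],0],
  [[0,0,0],0],
])

```text
time_s: 3.22
tcp_pos: [0.6986, 0.028, 0.3798]
eef_rot: [180.0, 0.1, -13.0]
contact_force: [-0.3, 0.1, 1.0]
gripper_width: 0.0699
```

Run:
```python
from h import *
todo([.6997,.0263,.262],-12.9)
c=cap('wrist','w1'); print(c['vfov'],c['cx'],c['cy'],c['T_tool_cam'])
c=cap('scene','s1')
cv2.imwrite('pics/s1c.png',cv2.resize(cv2.cvtColor(c['img'],4)[120:310,130:370],None,fx=3,fy=3))
```

```text
tcp [0.6986 0.028  0.3798] rot [ 1.7998e+02  7.0000e-02 -1.2970e+01] t 3.23 F [-0.3  0.1  1. ] w 0.0699
tool shift [  1.6   1.4 117.8] twist -0.07
65.70646984690485 257.8735681215433 189.07524769465883 [[ 3.91885249e-05 -9.66187577e-01 -2.57840193e-01  6.96386247e-02]
 [ 9.99999947e-01 -4.57007823e-05  3.23239174e-04  1.28216590e-04]
 [-3.24093173e-04 -2.57840192e-01  9.66187523e-01 -1.60136766e-01]
 [ 0.00000000e+00  0.00000000e+00  0.00000000e+00  1.00000000e+00]]
```

View pics/w1.png

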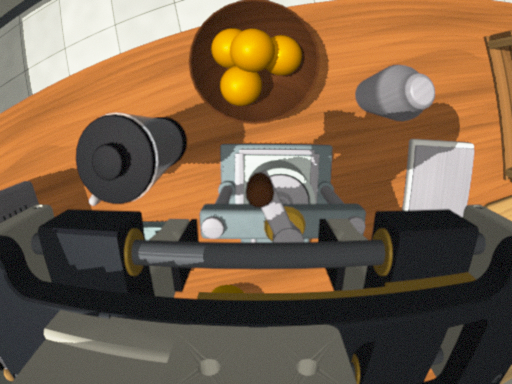

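View pics/s1c.png

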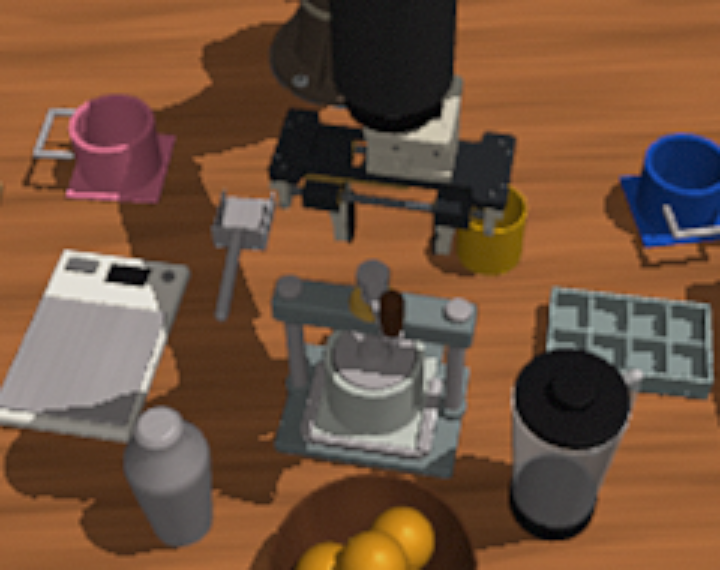

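```bash
cat >> h.py <<'E'
def wpts(c,s):
    h,w=c['z_map'].shape; f=h/2/np.tan(np.radians(float(c['vfov']))/2)
    u,v=np.meshgrid(np.arange(w),np.arange(h)); a=u-c['cx'];b=v-c['cy']; rr=np.hypot(a,b)+1e-9; t=np.tan(rr/f)
    z=c['z_map']; P=np.stack([a/rr*t*z,b/rr*t*z,z],-1); T=c['T_tool_cam']
    P=P@T[:3,:3].T+T[:3,3]; Rm=R.from_euler('xyz',s['eef_rot'],degrees=True).as_matrix()
    return P@Rm.T+s['tcp_pos']
E
python3 - <<'E'
from h import *
c=dict(np.load('pics/w1.npz')); s=r.get_state(); P=wpts(c,s)
Z=P[...,2]; reg=np.zeros(Z.shape,bool); reg[120:245,190:380]=1
k=reg&(Z>.296)&(Z<.31)&(np.hypot(P[...,0]-.7,P[...,1]-.026)<.03); print(k.sum(),P[k].mean(0),Z[k].max(),cv2.minEnclosingCircle((P[k][:,:2]*1000).astype(np.float32)))
for n,q in (('L',(.6443,.0963)),('R',(.6065,-.0745))):
    k=reg|True; k=k&(Z>.2035)&(Z<.215)&(np.hypot(P[...,0]-q[0],P[...,1]-q[1])<.02); print(n,k.sum(),P[k].mean(0) if k.any() else '',cv2.minEnclosingCircle((P[k][:,:2]*1000).astype(np.float32)) if k.any() else '')
E
```

```text
619 [0.70003251 0.02732578 0.30273216] 0.30673793307932795 ((698.3926391601562, 27.7645263671875), 12.271559715270996)
L 414 [0.64648424 0.09660427 0.21117941] ((644.4962768554688, 96.3800277709961), 15.085492134094238)
R 182 [ 0.61011295 -0.07781798  0.21101606] ((606.6566162109375, -74.94174194335938), 13.175261497497559)
```

step_arm([
  [[1,1,35],0],
  [[0,0,35],0],
  [[0,0,25],0],
  [[0,0,15],0],
  [[0,0,7],0],
  [[0,0,0],0],
])

```text
time_s: 4.08
tcp_pos: [0.6995, 0.0273, 0.264]
eef_rot: [-180.0, -0.0, -12.9]
contact_force: [1.1, 0.5, 0.8]
gripper_width: 0.07
```

step_arm([
  [[0,0,0],0],
  [[0,0,0],0],
  [[0,0,0],0],
  [[0,0,0],0],
], gripper=1, grip_force=25)

```text
time_s: 4.58
tcp_pos: [0.6995, 0.0269, 0.2637]
eef_rot: [-180.0, -0.0, -12.9]
contact_force: [-0.2, 0.9, 0.9]
gripper_width: 0.0356
```

Run:
```python
from h import *
todo([.6997,.0263,.262],-12.9)
c=cap('scene','s2')
cv2.imwrite('pics/s2c.png',cv2.resize(cv2.cvtColor(c['img'],4)[120:310,130:370],None,fx=3,fy=3))
a=np.radians(PY); th0=np.degrees(np.arctan2(.027-AX[1],.6993-AX[0])); print('th0',th0)
# tool-frame deltas for 12 deg steps with helix
for i in range(30):
    t0,t1=np.radians(th0+12*i),np.radians(th0+12*(i+1))
    d=.0752*np.array([np.cos(t1)-np.cos(t0),np.sin(t1)-np.sin(t0)])*1000
    print([[round(float(d@[np.cos(a),np.sin(a)]),1),round(float(d@[np.sin(a),-np.cos(a)]),1),-.67],0],end=',')
```

```text
tcp [0.6995 0.0269 0.2637] rot [-1.800e+02 -1.000e-02 -1.293e+01] t 4.58 F [-0.2  0.9  0.9] w 0.0356
tool shift [0.3 0.5 1.7] twist -0.03
th0 12.380756928807163
[[-8.2, -13.4, -0.67], 0],[[-10.8, -11.4, -0.67], 0],[[-12.9, -9.0, -0.67], 0],[[-14.5, -6.1, -0.67], 0],[[-15.4, -2.9, -0.67], 0],[[-15.7, 0.4, -0.67], 0],[[-15.3, 3.6, -0.67], 0],[[-14.2, 6.7, -0.67], 0],[[-12.5, 9.5, -0.67], 0],[[-10.3, 11.9, -0.67], 0],[[-7.6, 13.8, -0.67], 0],[[-4.5, 15.1, -0.67], 0],[[-1.3, 15.7, -0.67], 0],[[2.0, 15.6, -0.67], 0],[[5.2, 14.8, -0.67], 0],[[8.2, 13.4, -0.67], 0],[[10.8, 11.4, -0.67], 0],[[12.9, 9.0, -0.67], 0],[[14.5, 6.1, -0.67], 0],[[15.4, 2.9, -0.67], 0],[[15.7, -0.4, -0.67], 0],[[15.3, -3.6, -0.67], 0],[[14.2, -6.7, -0.67], 0],[[12.5, -9.5, -0.67], 0],[[10.3, -11.9, -0.67], 0],[[7.6, -13.8, -0.67], 0],[[4.5, -15.1, -0.67], 0],[[1.3, -15.7, -0.67], 0],[[-2.0, -15.6, -0.67], 0],[[-5.2, -14.8, -0.67], 0],
```

View pics/s2c.png

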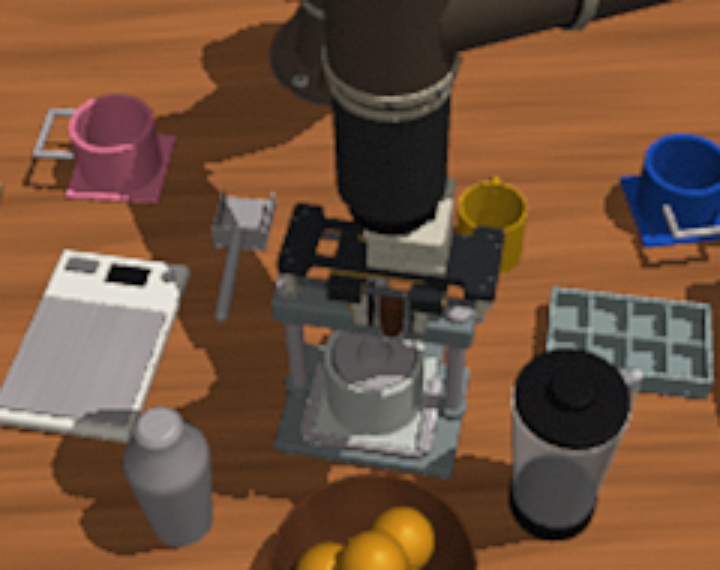

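The brown grip at (392,315) is between the fingers. I'll let them finish closing, then start winding.

step_arm([
  [[0,0,0],0],
  [[0,0,0],0],
])

```text
time_s: 4.88
tcp_pos: [0.6993, 0.0268, 0.2636]
eef_rot: [180.0, 0.0, -12.9]
contact_force: [-1.1, -0.8, 0.9]
gripper_width: 0.0242
```

step_arm([
  [[-8.2,-13.4,-0.67],0],
  [[-10.8,-11.4,-0.67],0],
  [[-12.9,-9.0,-0.67],0],
])

```text
time_s: 5.25
tcp_pos: [0.677, 0.0662, 0.2656]
eef_rot: [179.9, -0.1, -13.0]
contact_force: [3.9, -6.0, -1.7]
gripper_width: 0.0244
```

Drag is about 7 N tangential and the radial force is small, so the axis estimate is good.

step_arm([
  [[-14.5,-6.1,-0.67],0],
  [[-15.4,-2.9,-0.67],0],
  [[-15.7,0.4,-0.67],0],
  [[-15.3,3.6,-0.67],0],
  [[-14.2,6.7,-0.67],0],
  [[-12.5,9.5,-0.67],0],
  [[-10.3,11.9,-0.67],0],
  [[-7.6,13.8,-0.67],0],
  [[-4.5,15.1,-0.67],0],
  [[-1.3,15.7,-0.67],0],
  [[2.0,15.6,-0.67],0],
  [[5.2,14.8,-0.67],0],
])

```text
time_s: 6.75
tcp_pos: [0.5524, -0.0038, 0.2736]
eef_rot: [-179.8, -0.0, -12.9]
contact_force: [1.4, 6.9, -2.0]
gripper_width: 0.0236
```

step_arm([
  [[8.2,13.4,-0.67],0],
  [[10.8,11.4,-0.67],0],
  [[12.9,9.0,-0.67],0],
  [[14.5,6.1,-0.67],0],
  [[15.4,2.9,-0.67],0],
  [[15.7,-0.4,-0.67],0],
  [[15.3,-3.6,-0.67],0],
  [[14.2,-6.7,-0.67],0],
  [[12.5,-9.5,-0.67],0],
  [[10.3,-11.9,-0.67],0],
  [[7.6,-13.8,-0.67],0],
  [[4.5,-15.1,-0.67],0],
  [[1.3,-15.7,-0.67],0],
  [[-2.0,-15.6,-0.67],0],
  [[-5.2,-14.8,-0.67],0],
])

```text
time_s: 8.62
tcp_pos: [0.6994, 0.0273, 0.2836]
eef_rot: [179.9, 0.0, -12.9]
contact_force: [-5.5, -2.5, 1.9]
gripper_width: 0.0242
```

Run:
```python
from h import *
todo([.6993,.0268,.2837],-12.9)
```

```text
tcp [0.6994 0.0273 0.2836] rot [ 1.7994e+02  1.0000e-02 -1.2940e+01] t 8.62 F [-5.5 -2.5  1.9] w 0.0242
tool shift [-0.   0.5 -0.1] twist -0.04
```

step_arm([
  [[-8.2,-13.4,-0.67],0],
  [[-10.8,-11.4,-0.67],0],
  [[-12.9,-9.0,-0.67],0],
  [[-14.5,-6.1,-0.67],0],
  [[-15.4,-2.9,-0.67],0],
  [[-15.7,0.4,-0.67],0],
  [[-15.3,3.6,-0.67],0],
  [[-14.2,6.7,-0.67],0],
  [[-12.5,9.5,-0.67],0],
  [[-10.3,11.9,-0.67],0],
  [[-7.6,13.8,-0.67],0],
  [[-4.5,15.1,-0.67],0],
  [[-1.3,15.7,-0.67],0],
  [[2.0,15.6,-0.67],0],
  [[5.2,14.8,-0.67],0],
])

```text
time_s: 10.5
tcp_pos: [0.5528, -0.0061, 0.2938]
eef_rot: [-180.0, -0.0, -12.9]
contact_force: [6.6, 2.9, -7.5]
gripper_width: 0.0242
```

step_arm([
  [[8.2,13.4,-0.67],0],
  [[10.8,11.4,-0.67],0],
])

```text
time_s: 10.75
tcp_pos: [0.5661, -0.0344, 0.295]
eef_rot: [-180.0, -0.0, -12.9]
contact_force: [5.4, 5.4, -5.7]
gripper_width: 0.0241
```

step_arm([
  [[12.9,9.0,-0.67],0],
  [[14.5,6.1,-0.67],0],
  [[15.4,2.9,-0.67],0],
])

```text
time_s: 11.12
tcp_pos: [0.604, -0.0609, 0.297]
eef_rot: [-180.0, 0.0, -12.9]
contact_force: [0.5, 9.3, -2.7]
gripper_width: 0.024
```

step_arm([
  [[15.7,-0.4,-0.67],0],
  [[15.3,-3.6,-0.67],0],
  [[14.2,-6.7,-0.67],0],
])

```text
time_s: 11.5
tcp_pos: [0.6497, -0.0603, 0.2989]
eef_rot: [-180.0, 0.1, -12.9]
contact_force: [-3.8, 9.2, 1.3]
gripper_width: 0.0244
```

The tangential drag had already dropped before the end of the first turn. The grip's starting angle was probably a full turn higher than I assumed. I'll check the plate height now.

Run:
```python
from h import *
c0=dict(np.load('pics/top0.npz')); P0=pts(c0)
c=cap('scene','s3'); P=pts(c); c2=cap('top','t3'); P2=pts(c2)
cv2.imwrite('pics/s3c.png',cv2.resize(cv2.cvtColor(c['img'],4)[190:290,200:310],None,fx=6,fy=6,interpolation=cv2.INTER_CUBIC))
def col(P,m): 
    d=np.hypot(P[...,0]-AX[0],P[...,1]-AX[1]); k=(d<.04)&(P[...,2]>.06)&(P[...,2]<.16); z=P[...,2][k]; print(m,np.histogram(z,bins=np.arange(.06,.165,.006)))
cs=dict(np.load('pics/scene0.npz')); 
col(P0,'top0'); col(pts(cs),'sc0'); col(P,'sc3'); col(P2,'t3')
```

```text
top0 (array([  0,   0,   0,   0,   0,   0,   0, 151,  74,  17,   6,   2,   2,
         1,   0,   0,   0]), array([0.06 , 0.066, 0.072, 0.078, 0.084, 0.09 , 0.096, 0.102, 0.108,
       0.114, 0.12 , 0.126, 0.132, 0.138, 0.144, 0.15 , 0.156, 0.162]))
sc0 (array([  0,   0,   0,   0,   0,   0,   0,  65, 183,  25,  22,   7,   6,
         8,   7,   6,   2]), array([0.06 , 0.066, 0.072, 0.078, 0.084, 0.09 , 0.096, 0.102, 0.108,
       0.114, 0.12 , 0.126, 0.132, 0.138, 0.144, 0.15 , 0.156, 0.162]))
sc3 (array([  0,   0,   0,   0,   0,   0,   0,   0,   0,   0,   0,   0,   0,
        66, 114,  14,   6]), array([0.06 , 0.066, 0.072, 0.078, 0.084, 0.09 , 0.096, 0.102, 0.108,
       0.114, 0.12 , 0.126, 0.132, 0.138, 0.144, 0.15 , 0.156, 0.162]))
t3 (array([  0,   0,   0,   0,   0,   0,   0,   0,   0,   0,   0,   0,   2,
       111,  43,   3,   0]), array([0.06 , 0.066, 0.072, 0.078, 0.084, 0.09 , 0.096, 0.102, 0.108,
       0.114, 0.12 , 0.126, 0.132, 0.138, 0.144, 0.15 , 0.156, 0.162]))
```

View pics/s3c.png

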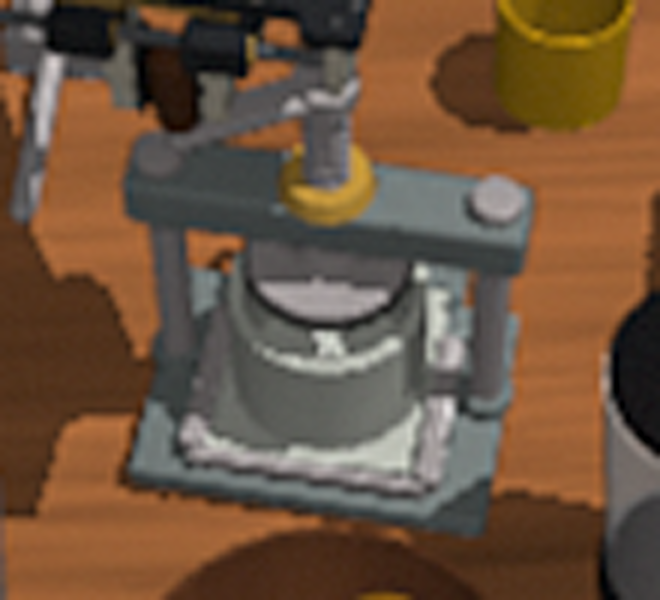

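The plate's underside is about 23 mm above the rim, roughly 1.16 turns past release. The crank started a turn higher than I assumed. I'll wind back clockwise 276° to about 13.0 rad, which leaves it about 8 mm clear.

step_arm([
  [[-14.2,6.7,0.67],0],
  [[-15.3,3.6,0.67],0],
  [[-15.7,0.4,0.67],0],
  [[-15.4,-2.9,0.67],0],
  [[-14.5,-6.1,0.67],0],
  [[-12.9,-9.0,0.67],0],
  [[-10.8,-11.4,0.67],0],
  [[-8.2,-13.4,0.67],0],
  [[-5.2,-14.8,0.67],0],
  [[-2.0,-15.6,0.67],0],
  [[1.3,-15.7,0.67],0],
  [[4.5,-15.1,0.67],0],
])

```text
time_s: 13.1
tcp_pos: [0.5648, 0.0549, 0.291]
eef_rot: [179.9, 0.0, -12.9]
contact_force: [6.2, -3.7, -7.5]
gripper_width: 0.0237
```

step_arm([
  [[7.6,-13.8,0.67],0],
  [[10.3,-11.9,0.67],0],
  [[12.5,-9.5,0.67],0],
  [[14.2,-6.7,0.67],0],
  [[15.3,-3.6,0.67],0],
  [[15.7,-0.4,0.67],0],
  [[15.4,2.9,0.67],0],
  [[14.5,6.1,0.67],0],
  [[12.9,9.0,0.67],0],
  [[10.8,11.4,0.67],0],
  [[8.2,13.4,0.67],0],
  [[0,0,0],0],
])

```text
time_s: 14.6
tcp_pos: [0.6997, 0.0252, 0.2836]
eef_rot: [180.0, -0.0, -13.0]
contact_force: [0.3, 0.0, -2.0]
gripper_width: 0.024
```

step_arm([
  [[0,0,0],0],
  [[0,0,0],0],
  [[0,0,0],0],
  [[0,0,0],0],
], gripper=0.2)

```text
time_s: 15.1
tcp_pos: [0.6995, 0.0273, 0.2839]
eef_rot: [-180.0, -0.0, -12.9]
contact_force: [0.6, -0.3, 0.1]
gripper_width: 0.0584
```

step_arm([
  [[0,0,-15],0],
  [[0,0,-30],0],
  [[0,0,-30],0],
])

```text
time_s: 15.48
tcp_pos: [0.6995, 0.0269, 0.3607]
eef_rot: [180.0, -0.0, -12.9]
contact_force: [0.4, 0.7, 1.1]
gripper_width: 0.0701
```

Run:
```python
from h import *
todo([*p2w(-.073,0),.36],-12.9)
c=cap('scene','s4'); P=pts(c); c2=cap('top','t4'); P2=pts(c2)
cv2.imwrite('pics/s4c.png',cv2.resize(cv2.cvtColor(c['img'],4)[140:290,150:350],None,fx=4,fy=4,interpolation=cv2.INTER_CUBIC))
def col(P,m): 
    d=np.hypot(P[...,0]-AX[0],P[...,1]-AX[1]); k=(d<.04)&(P[...,2]>.09)&(P[...,2]<.16); z=P[...,2][k]; print(m,np.histogram(z,bins=np.arange(.09,.165,.004)))
col(P,'sc4'); col(P2,'t4')
```

```text
tcp [0.6995 0.0269 0.3607] rot [ 1.800e+02 -5.000e-02 -1.292e+01] t 15.47 F [0.4 0.7 1.1] w 0.0701
tool shift [-141.5   32.3    0.6] twist -0.02
sc4 (array([  0,   0,   0,   0,   0,   0,   0,   1,  13, 118,  84,  13,  17,
        12,   6,   2,   4,   1]), array([0.09 , 0.094, 0.098, 0.102, 0.106, 0.11 , 0.114, 0.118, 0.122,
       0.126, 0.13 , 0.134, 0.138, 0.142, 0.146, 0.15 , 0.154, 0.158,
       0.162]))
t4 (array([  0,   0,   0,   0,   0,   0,   0,   0,  54, 129,  17,   8,   6,
         0,   0,   0,   0,   0]), array([0.09 , 0.094, 0.098, 0.102, 0.106, 0.11 , 0.114, 0.118, 0.122,
       0.126, 0.13 , 0.134, 0.138, 0.142, 0.146, 0.15 , 0.154, 0.158,
       0.162]))
```

View pics/s4c.png

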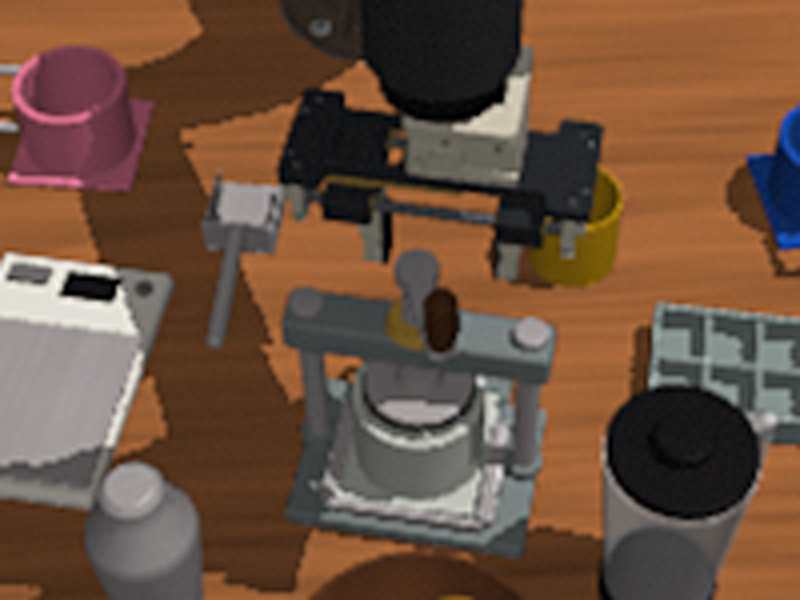

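Run:
```python
from h import *
print(r.get_state()['joints'].round(1))
```

```text
[ 18.1  20.3  17.7   0.1 -87.   59. ]
```

step_arm([
  [[-35,8,0],0],
  [[-35,8,0],0],
  [[-36,8,0],0],
  [[-35,8,0],0],
], gripper=1, grip_force=25)

```text
time_s: 16.08
tcp_pos: [0.5538, 0.0272, 0.3594]
eef_rot: [-180.0, -0.1, -12.9]
contact_force: [-0.4, -0.5, -0.8]
gripper_width: 0.0356
```

step_arm([
  [[0,0,0],10.6],
  [[0,0,0],10.6],
  [[0,0,0],10.6],
  [[0,0,0],10.6],
  [[0,0,0],10.6],
  [[0,0,0],10.6],
  [[0,0,0],10.6],
  [[0,0,0],10.6],
  [[0,0,0],10.6],
  [[0,0,0],10.6],
  [[0,0,0],10.6],
  [[0,0,0],10.6],
  [[0,0,0],10.6],
  [[0,0,0],10.6],
  [[0,0,0],10.6],
  [[0,0,0],10.6],
  [[0,0,0],10.4],
  [[0,0,0],0],
  [[0,0,0],0],
])

```text
time_s: 18.45
tcp_pos: [0.5549, 0.0273, 0.359]
eef_rot: [180.0, 0.0, 167.3]
contact_force: [-0.5, 0.3, -0.3]
gripper_width: 0.0005
```

Run:
```python
from h import *
todo([*p2w(-.073,0),.07],167.1)
s=r.get_state(); c=cap('wrist','w5'); P=wpts(c,s); Z=P[...,2]
a=np.radians(PY); X=(P[...,0]-AX[0])*np.cos(a)+(P[...,1]-AX[1])*np.sin(a); Y=-(P[...,0]-AX[0])*np.sin(a)+(P[...,1]-AX[1])*np.cos(a)
k=(Z>.075)&(Z<.092)&(X<-.058)&(X>-.12)&(abs(Y)<.06); print('loop press frame',k.sum(),X[k].min(),X[k].max(),Y[k].min(),Y[k].max())
k2=k&(abs(Y)<.02); print('bar',np.percentile(X[k2],[5,50,95]))
k=(Z>.1)&(Z<.112)&(X<-.03)&(X>-.08)&(abs(Y)<.01); print('rim',k.sum(),np.percentile(X[k],[5,50,95]))
```

```text
tcp [0.5549 0.0273 0.359 ] rot [1.7999e+02 2.0000e-02 1.6731e+02] t 18.45 F [-0.5  0.3 -0.3] w 0.0005
tool shift [  0.6  -0.4 289. ] twist 0.21
loop press frame 712 -0.1026889852649023 -0.05803753240991662 -0.04997627535654594 0.04051232303390009
bar [-0.10094126 -0.096164   -0.09077256]
rim 97 [-0.05562257 -0.05230891 -0.04785824]
```

View pics/w5.png

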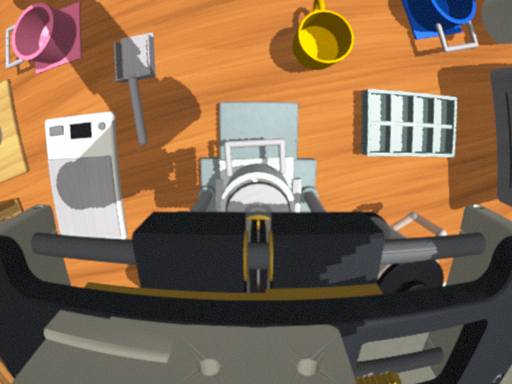

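step_arm([
  [[2,-0.4,40],0.2],
  [[0,0,50],0],
  [[0,0,50],0],
  [[0,0,50],0],
  [[0,0,40],0],
  [[0,0,20],0],
  [[0,0,0],0],
])

```text
time_s: 19.38
tcp_pos: [0.5519, 0.027, 0.1073]
eef_rot: [-179.9, -0.2, 167.0]
contact_force: [-0.2, -0.4, 0.3]
gripper_width: 0.0004
```

Run:
```python
from h import *
todo([*p2w(-.0745,0),.066],167.1)
c=cap('top','t6')
cv2.imwrite('pics/t6c.png',cv2.resize(cv2.cvtColor(c['img'],4)[120:240,200:320],None,fx=5,fy=5,interpolation=cv2.INTER_CUBIC))
```

```text
tcp [0.5519 0.027  0.1073] rot [-1.7989e+02 -1.6000e-01  1.6697e+02] t 19.38 F [-0.2 -0.4  0.3] w 0.0004
tool shift [-1.   0.7 41.3] twist -0.13
```

View pics/t6c.png

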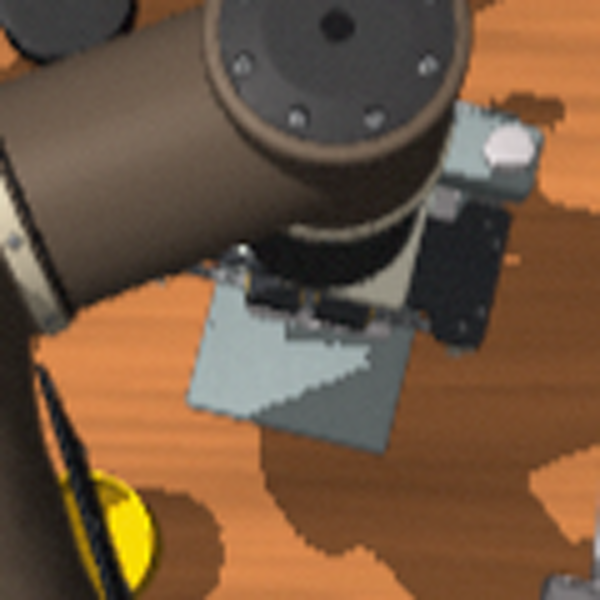

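step_arm([
  [[0,0,14],0],
  [[0,0,14],0],
])

```text
time_s: 19.68
tcp_pos: [0.5533, 0.0276, 0.0807]
eef_rot: [179.9, 0.1, 166.9]
contact_force: [-0.6, 0.0, -0.3]
gripper_width: 0.0005
```

step_arm([
  [[0,0,13],0],
  [[0,0,0],0],
])

```text
time_s: 19.92
tcp_pos: [0.5519, 0.0271, 0.0663]
eef_rot: [-179.9, -0.1, 166.9]
contact_force: [0.7, 0.6, -0.5]
gripper_width: 0.0004
```

step_arm([
  [[6,0,0],0],
  [[6,0,0],0],
  [[6,0,0],0],
  [[6,0,0],0],
])

```text
time_s: 20.42
tcp_pos: [0.5293, 0.0331, 0.0681]
eef_rot: [180.0, 0.0, 166.9]
contact_force: [1.6, -0.4, 0.4]
gripper_width: 0.0002
```

step_arm([
  [[10,0,0],0],
  [[12,0,0],0],
  [[12,0,0],0],
  [[12,0,0],0],
  [[12,0,0],0],
  [[12,0,0],0],
  [[12,0,0],0],
  [[10,0,0],0],
  [[8,0,0],0],
  [[3,0,0],0],
  [[0,0,0],0],
])

```text
time_s: 21.8
tcp_pos: [0.4285, 0.0561, 0.0675]
eef_rot: [-180.0, -0.1, 166.9]
contact_force: [-1.4, -0.5, 0.6]
gripper_width: 0.0007
```

step_arm([
  [[-6,0,0],0],
  [[0,0,-20],0],
  [[0,0,-40],0],
  [[0,0,-40],0],
  [[0,0,0],0],
])

```text
time_s: 22.42
tcp_pos: [0.4371, 0.0556, 0.1705]
eef_rot: [179.8, 0.2, 166.9]
contact_force: [-0.1, 0.1, -0.1]
gripper_width: 0.0004
```

Run:
```python
from h import *
todo([*p2w(-.12,-.051),.18],167.1)
s=r.get_state(); c=cap('wrist','w7'); P=wpts(c,s); Z=P[...,2]
a=np.radians(PY); X=(P[...,0]-AX[0])*np.cos(a)+(P[...,1]-AX[1])*np.sin(a); Y=-(P[...,0]-AX[0])*np.sin(a)+(P[...,1]-AX[1])*np.cos(a)
k=(Z>.1)&(Z<.115)&(X<-.05)&(X>-.2)&(abs(Y)<.08); print('rim',k.sum(),X[k].min(),X[k].max(),Y[k].min(),Y[k].max())
c=cap('top','t7'); c=cap('scene','s7')
cv2.imwrite('pics/s7c.png',cv2.resize(cv2.cvtColor(c['img'],4)[140:290,150:350],None,fx=4,fy=4,interpolation=cv2.INTER_CUBIC))
```

```text
tcp [0.4371 0.0556 0.1705] rot [179.8    0.24 166.87] t 22.43 F [-0.1  0.1 -0.1] w 0.0004
tool shift [-73.9 -52.2  -9.4] twist -0.23
rim 97 -0.17981824608307403 -0.17158746447614612 -0.008960816926020552 0.011493376503115549
```

View pics/w7.png

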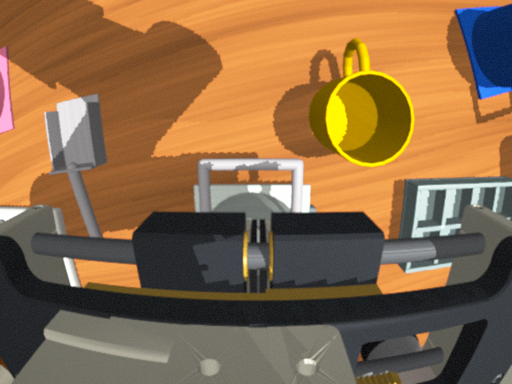

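View pics/s7c.png

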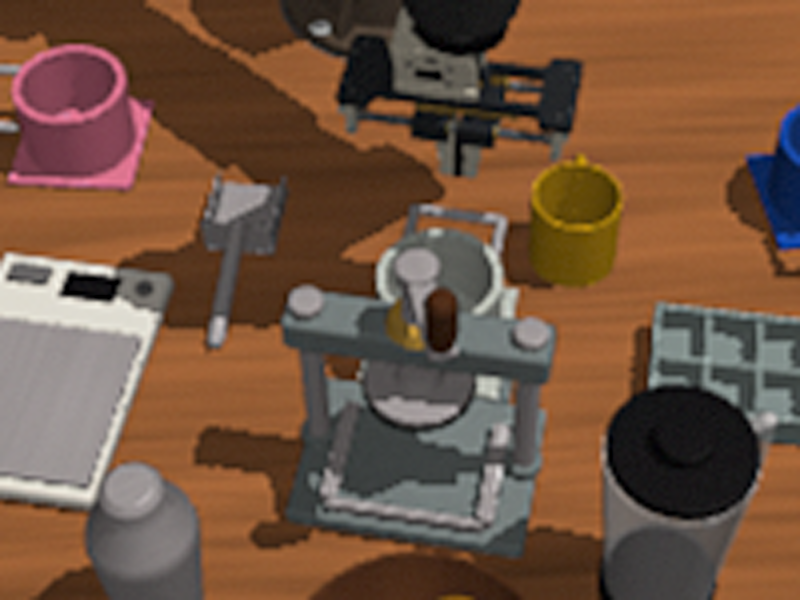

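step_arm([
  [[-23,-17,0],0],
  [[-23,-17,0],0],
  [[-24,-18,0],0],
  [[0,0,0],0],
  [[0,0,0],0],
], gripper=0.43)

```text
time_s: 23.2
tcp_pos: [0.4905, -0.0119, 0.1664]
eef_rot: [-179.9, -0.1, 166.8]
contact_force: [-0.1, -0.1, 0.1]
gripper_width: 0.0445
```

Run:
```python
from h import *
todo([*p2w(-.124,-.051),.075],167.1)
s=r.get_state(); c=cap('wrist','w8'); P=wpts(c,s); Z=P[...,2]
a=np.radians(PY); X=(P[...,0]-AX[0])*np.cos(a)+(P[...,1]-AX[1])*np.sin(a); Y=-(P[...,0]-AX[0])*np.sin(a)+(P[...,1]-AX[1])*np.cos(a)
k=(Z>.1)&(Z<.115)&(X<-.05)&(X>-.2)&(abs(Y)<.08); print('rim',k.sum(),X[k].min(),X[k].max(),Y[k].min(),Y[k].max())
q=np.c_[X[k],Y[k]]; A=np.c_[2*q,np.ones(len(q))]; s_=np.linalg.lstsq(A,(q**2).sum(1),rcond=None)[0]; print('fit',s_[:2],np.sqrt(s_[2]+s_[:2]@s_[:2]))
k=(Z>.075)&(Z<.092)&(X<-.2)&(X>-.25)&(abs(Y)<.06); print('loop',k.sum(),X[k].mean(),Y[k].min(),Y[k].max(), np.polyfit(Y[k],X[k],1))
```

```text
tcp [ 0.4905 -0.0119  0.1664] rot [-1.7993e+02 -1.3000e-01  1.6682e+02] t 23.2 F [-0.1 -0.1  0.1] w 0.0445
tool shift [-2.7  1.4 91.4] twist -0.28
rim 2850 -0.17927331060908544 -0.09005388733146724 -0.06025647051882018 0.04917204744195618
fit [-0.12573773 -0.00610676] 0.04998032616676799
loop 1703 -0.2158538166306659 -0.04975443913387879 0.0599957205355839 [-0.05364498 -0.21617635]
```

View pics/w8.png

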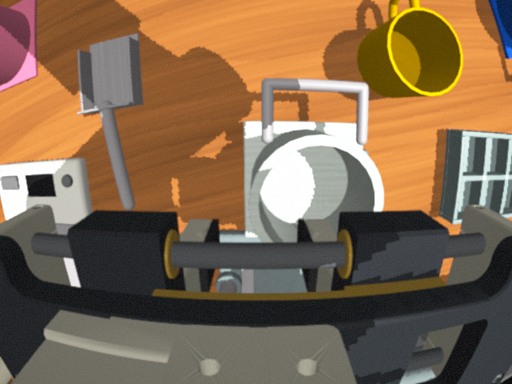

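Run:
```python
from h import *
a=np.radians(PY)
for n in ('s7','t7','scene0','top0'):
    c=dict(np.load(f'pics/{n}.npz')); P=pts(c); Z=P[...,2]
    X=(P[...,0]-AX[0])*np.cos(a)+(P[...,1]-AX[1])*np.sin(a); Y=-(P[...,0]-AX[0])*np.sin(a)+(P[...,1]-AX[1])*np.cos(a)
    k=(Z>.1)&(Z<.115)&(X<-.045)&(X>-.2)&(abs(Y)<.08)
    q=np.c_[X[k],Y[k]]
    if len(q)>20:
        A=np.c_[2*q,np.ones(len(q))]; s_=np.linalg.lstsq(A,(q**2).sum(1),rcond=None)[0]; print(n,len(q),'fit',s_[:2],np.sqrt(s_[2]+s_[:2]@s_[:2]),q.min(0),q.max(0))
    # base apron lateral extents
    k=(Z>.015)&(Z<.026)&(X<-.07)&(X>-.15)&(abs(Y)<.09); 
    if k.sum(): print(n,'apron Y',np.percentile(Y[k],[1,99]),'slope', [ (round(x,3),Y[k&(abs(X-x)<.008)].min().round(4),Y[k&(abs(X-x)<.008)].max().round(4)) for x in (-.08,-.11,-.14) if (k&(abs(X-x)<.008)).any()])
```

```text
s7 162 fit [-0.1235119  -0.00538199] 0.05056342685565065 [-0.18327368 -0.05875113] [-0.08941163  0.04812263]
s7 apron Y [0.04191655 0.06608995] slope [(-0.08, np.float64(0.0418), np.float64(0.0662))]
t7 apron Y [-0.06691417 -0.05895399] slope [(-0.08, np.float64(-0.067), np.float64(-0.0615)), (-0.11, np.float64(-0.0636), np.float64(-0.0628))]
scene0 apron Y [0.04806342 0.06610188] slope [(-0.08, np.float64(0.0478), np.float64(0.0662))]
top0 47 fit [-0.02987171 -0.00064205] 0.024803261617565412 [-0.0544749  -0.02918547] [-0.04544656  0.02591259]
top0 apron Y [-0.06403655  0.0650102 ] slope [(-0.08, np.float64(-0.0647), np.float64(0.0662)), (-0.11, np.float64(-0.0653), np.float64(0.0659)), (-0.14, np.float64(-0.0651), np.float64(0.0667))]
```

step_arm([
  [[-2.2,-4.2,10],0.2],
  [[0,0,25],0],
  [[0,0,25],0],
  [[0,0,20],0],
  [[0,0,11],0],
  [[0,0,0],0],
])

```text
time_s: 24.0
tcp_pos: [0.492, -0.0163, 0.076]
eef_rot: [-179.9, -0.1, 166.7]
contact_force: [-0.2, -0.2, 0.1]
gripper_width: 0.0499
```

step_arm([
  [[0,0,0],0],
  [[0,0,0],0],
  [[0,0,0],0],
  [[0,0,0],0],
  [[0,0,0],0],
], gripper=1, grip_force=40)

```text
time_s: 24.62
tcp_pos: [0.4926, -0.0162, 0.0768]
eef_rot: [180.0, 0.0, 166.7]
contact_force: [0.0, 0.1, 1.9]
gripper_width: 0.0079
```

step_arm([
  [[0,0,0],0],
  [[0,0,-3],0],
  [[0,0,-8],0],
  [[0,0,-15],0],
  [[0,0,-20],0],
  [[0,0,-20],0],
  [[0,0,-14],0],
  [[0,0,0],0],
  [[0,0,0],0],
])

```text
time_s: 25.75
tcp_pos: [0.492, -0.0164, 0.1562]
eef_rot: [-180.0, -0.0, 166.7]
contact_force: [-0.9, 0.0, -4.5]
gripper_width: 0.008
```

Run:
```python
from h import *
s=r.get_state(); todo(s['tcp_pos'],166.7)
c=cap('wrist','w9'); P=wpts(c,s); Z=P[...,2]
Rm=R.from_euler('xyz',s['eef_rot'],degrees=True).as_matrix(); Q=(P-s['tcp_pos'])@Rm
x,y,z=Q[...,0],Q[...,1],Q[...,2]
k=(Z>.165)&(Z<.2)&(x>-.07)&(x<.08)&(y>-.03)&(y<.13)&(np.arange(384)[:,None]<235)
q=Q[k][:,:2]; print(len(q),np.percentile(Z[k],[5,50,95]),q.min(0),q.max(0))
A=np.c_[2*q,np.ones(len(q))]; s_=np.linalg.lstsq(A,(q**2).sum(1),rcond=None)[0]; print('fit tool',s_[:2],np.sqrt(s_[2]+s_[:2]@s_[:2]))
pl=np.linalg.lstsq(np.c_[q,np.ones(len(q))],Z[k],rcond=None)[0]; print('tilt deg',np.degrees(pl[:2]))
c=cap('scene','s9')
cv2.imwrite('pics/s9c.png',cv2.resize(cv2.cvtColor(c['img'],4)[140:290,150:350],None,fx=4,fy=4,interpolation=cv2.INTER_CUBIC))
# scale pan
c=dict(np.load('pics/t7.npz')); P=pts(c); hsv=cv2.cvtColor(c['img'],cv2.COLOR_RGB2HSV)
for n in ('top0','scene0'):
    c=dict(np.load(f'pics/{n}.npz')); P=pts(c); 
a=np.radians(-12.2); 
for C in ((.5235,-.3176),(.5225,-.3174)):
    print(np.array(C)+.0415*np.array([np.cos(a),np.sin(a)]))
```

```text
tcp [ 0.492  -0.0164  0.1562] rot [-1.7999e+02 -5.0000e-02  1.6666e+02] t 25.75 F [-0.9  0.  -4.5] w 0.008
tool shift [0. 0. 0.] twist -0.04
8742 [0.16615857 0.18609649 0.18883839] [ 0.00046421 -0.01307569] [0.07999725 0.10467892]
fit tool [0.02898629 0.04916276] 0.041801111910680006
tilt deg [-10.72134919  -0.0581097 ]
[ 0.56406276 -0.32636998]
[ 0.56306276 -0.32616998]
```

View pics/w9.png

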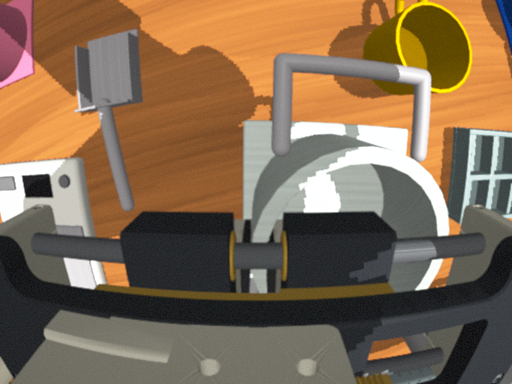

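View pics/s9c.png

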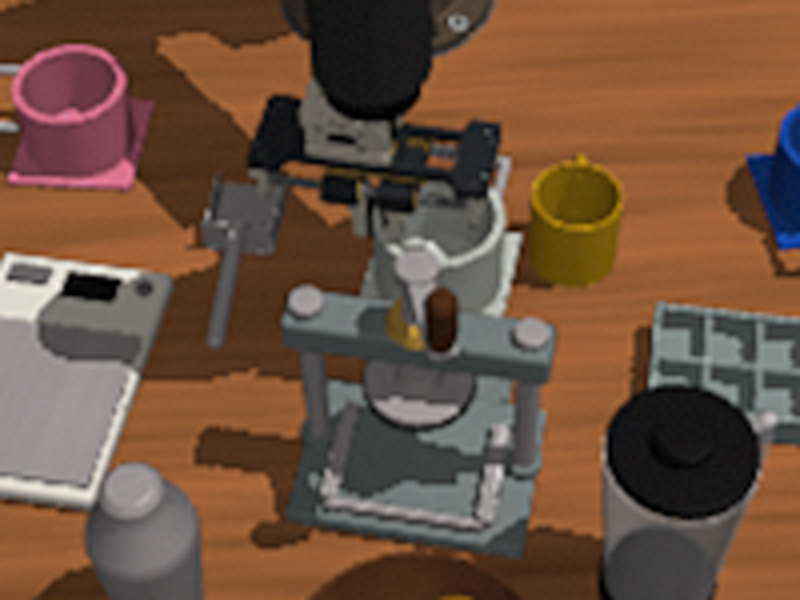

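Run:
```python
from h import *
s=r.get_state(); todo([.5578,-.3771,.1562],166.7)
c=dict(np.load('pics/w9.npz')); P=wpts(c,s); Z=P[...,2]
Rm=R.from_euler('xyz',s['eef_rot'],degrees=True).as_matrix(); Q=(P-s['tcp_pos'])@Rm
k=(Z>.183)&(Z<.194)&(Q[...,1]>-.03)&(Q[...,1]<.13)&(abs(np.hypot(Q[...,0],Q[...,1]-.051)-.051)<.007)&(np.arange(384)[:,None]<300)&(Q[...,1]>.03)
q=Q[k][:,:2]
A=np.c_[2*q,np.ones(len(q))]; s_=np.linalg.lstsq(A,(q**2).sum(1),rcond=None)[0]; print('fit tool',len(q),s_[:2],np.sqrt(s_[2]+s_[:2]@s_[:2]))
pl=np.linalg.lstsq(np.c_[q,np.ones(len(q))],Z[k],rcond=None)[0]; print('tilt deg',np.degrees(pl[:2]),np.median(Z[k]))
```

```text
tcp [ 0.4919 -0.0164  0.1559] rot [-1.7996e+02 -8.0000e-02  1.6667e+02] t 25.85 F [-0.  -0.4 -4.3] w 0.0077
tool shift [-1.473e+02 -3.358e+02 -3.000e-01] twist -0.03
fit tool 3279 [0.00231508 0.05135774] 0.04879727387190504
tilt deg [ 0.87268556 -0.04960296] 0.1874632838669293
```

step_arm([
  [[-5,-11,0],0],
  [[-9,-20,0],0],
  [[-13,-30,0],0],
  [[-14,-33,0],0],
  [[-14,-33,0],0],
  [[-14,-33,0],0],
  [[-14,-33,0],0],
  [[-14,-33,0],0],
  [[-14,-33,0],0],
  [[-13,-30,0],0],
  [[-11,-24,0],0],
  [[-7,-14,0],0],
  [[-4,-9,0],0],
  [[0,0,0],0],
  [[0,0,0],0],
])

```text
time_s: 27.72
tcp_pos: [0.5571, -0.3762, 0.1567]
eef_rot: [180.0, -0.0, 166.7]
contact_force: [-0.0, 0.3, -3.7]
gripper_width: 0.0081
```

Run:
```python
from h import *
todo([.5578,-.3771,.085],166.7)
c=cap('scene','s10'); d=cap('top','t10')
cv2.imwrite('pics/s10c.png',cv2.resize(cv2.cvtColor(c['img'],4)[140:290,100:250],None,fx=4,fy=4,interpolation=cv2.INTER_CUBIC))
cv2.imwrite('pics/t10c.png',cv2.resize(cv2.cvtColor(d['img'],4)[110:260,300:450],None,fx=4,fy=4,interpolation=cv2.INTER_CUBIC))
```

```text
tcp [ 0.5571 -0.3762  0.1567] rot [179.99  -0.   166.7 ] t 27.73 F [-0.   0.3 -3.7] w 0.0081
tool shift [-0.9 -0.7 71.7] twist 0.0
```

View pics/s10c.png

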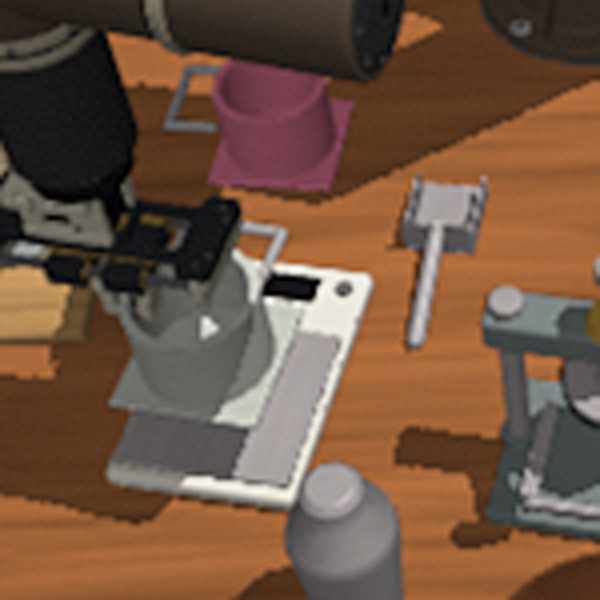

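View pics/t10c.png

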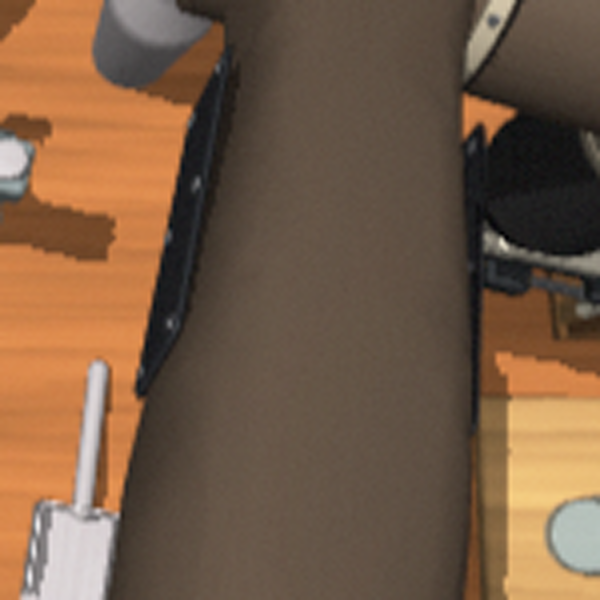

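step_arm([
  [[-0.9,-0.7,10],0],
  [[0,0,18],0],
  [[0,0,18],0],
  [[0,0,10],0],
  [[0,0,5],0],
  [[0,0,3],0],
  [[0,0,2],0],
  [[0,0,1.5],0],
  [[0,0,1.5],0],
])

```text
time_s: 28.95
tcp_pos: [0.5581, -0.3778, 0.088]
eef_rot: [-180.0, 0.0, 166.7]
contact_force: [-0.1, -0.5, -3.0]
gripper_width: 0.0078
```

step_arm([
  [[0,0,1],0],
  [[0,0,1],0],
  [[0,0,0],0],
])

```text
time_s: 29.32
tcp_pos: [0.558, -0.3778, 0.0857]
eef_rot: [-180.0, 0.0, 166.7]
contact_force: [-0.6, 0.2, -3.8]
gripper_width: 0.0079
```

step_arm([
  [[0,0,0.8],0],
  [[0,0,0.8],0],
  [[0,0,0],0],
])

```text
time_s: 29.7
tcp_pos: [0.5579, -0.378, 0.0851]
eef_rot: [-180.0, 0.0, 166.7]
contact_force: [-3.9, 1.1, 4.4]
gripper_width: 0.0078
```

step_arm([
  [[0,0,0.7],0],
  [[0,0,0],0],
])

```text
time_s: 29.95
tcp_pos: [0.5578, -0.378, 0.085]
eef_rot: [-180.0, 0.0, 166.7]
contact_force: [-6.1, 2.6, 10.5]
gripper_width: 0.0078
```

step_arm([
  [[0,0,-1],0],
  [[0,0,0],0],
])

```text
time_s: 30.2
tcp_pos: [0.5579, -0.378, 0.085]
eef_rot: [-180.0, 0.0, 166.7]
contact_force: [-3.4, 1.5, 5.7]
gripper_width: 0.0077
```

step_arm([
  [[0,0,0],0],
  [[0,0,0],0],
  [[0,0,0],0],
  [[0,0,0],0],
], gripper=0.45)

```text
time_s: 30.7
tcp_pos: [0.5579, -0.3777, 0.0842]
eef_rot: [180.0, -0.0, 166.7]
contact_force: [-0.4, -0.8, 0.1]
gripper_width: 0.0429
```

step_arm([
  [[0,0,-15],0],
  [[0,0,-30],0],
  [[0,0,-30],0],
  [[0,0,-10],0],
])

```text
time_s: 31.2
tcp_pos: [0.559, -0.3784, 0.1728]
eef_rot: [-179.9, 0.3, 166.7]
contact_force: [-0.1, -1.0, -0.3]
gripper_width: 0.0483
```

Run:
```python
from h import *
s=r.get_state(); c=cap('wrist','w11'); P=wpts(c,s); Z=P[...,2]
C=np.array([.5695,-.3275])
k=(Z>.108)&(Z<.122)&(np.hypot(P[...,0]-C[0],P[...,1]-C[1])<.075)&(np.arange(384)[:,None]<225)
q=P[k][:,:2]; A=np.c_[2*q,np.ones(len(q))]; s_=np.linalg.lstsq(A,(q**2).sum(1),rcond=None)[0]; print('pot',len(q),s_[:2],np.sqrt(s_[2]+s_[:2]@s_[:2]))
pl=np.linalg.lstsq(np.c_[q,np.ones(len(q))],Z[k],rcond=None)[0]; print('tilt deg',np.degrees(pl[:2]),np.median(Z[k]))
hsv=cv2.cvtColor(c['img'],cv2.COLOR_RGB2HSV)
todo([.4145,-.3425,.18],166.7)
```

```text
pot 2726 [ 0.56788243 -0.32922963] 0.05001153047925173
tilt deg [-0.53693848 -0.26261796] 0.11684309345361293
tcp [ 0.559  -0.3783  0.1729] rot [-179.95    0.25  166.69] t 31.25 F [ 0.5 -0.8  0.9] w 0.0482
tool shift [148.8   1.6  -7.7] twist -0.01
```

View pics/w11.png

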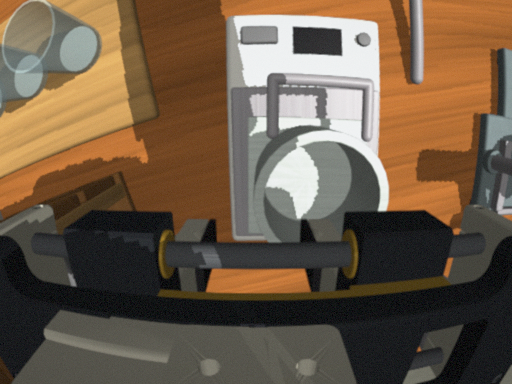

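Run:
```python
from h import *
s=r.get_state(); c=dict(np.load('pics/w11.npz')); P=wpts(c,s)
I=cv2.cvtColor(c['img'],cv2.COLOR_RGB2GRAY); m=np.zeros_like(I); m[20:48,235:282]=(I[20:48,235:282]<170)
n,l,st,ce=cv2.connectedComponentsWithStats(m)
for j in range(1,n):
    if st[j,4]>50: print(st[j],ce[j],P[l==j].mean(0), cv2.minAreaRect((P[l==j][:,:2]*1000).astype(np.float32)))
i=cv2.resize(cv2.cvtColor(c['img'],4)[10:60,220:390],None,fx=4.5,fy=4.5); cv2.imwrite('pics/w11k.png',i)
```

```text
[235  26  43  22 719] [257.1961057   35.05563282] [ 0.41537473 -0.34542038  0.03175136] ((447.8359069824219, -354.2638244628906), (42.850181579589844, 88.20535278320312), 77.04334259033203)
```

View pics/w11k.png

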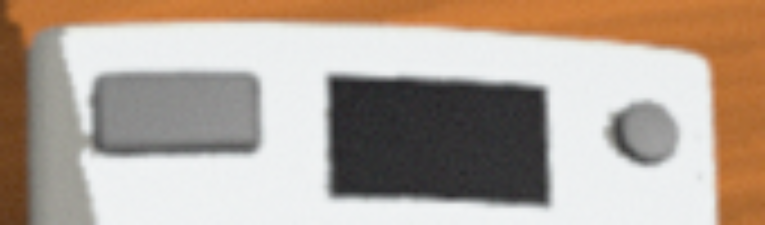

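step_arm([
  [[20,0,-4],0],
  [[30,0,-4],0],
  [[35,0,0],0],
  [[35,0,0],0],
  [[20,1,0],0],
  [[8,1,0],0],
  [[0,0,0],0],
], gripper=1)

```text
time_s: 32.12
tcp_pos: [0.4144, -0.3417, 0.1774]
eef_rot: [-180.0, 0.0, 166.7]
contact_force: [0.2, -0.1, 0.4]
gripper_width: 0.0006
```

The long key, at (176,112) in the crop, is the tare key. The round one at (647,132) is power. The tool is over tare, so I'll press.

step_arm([
  [[0,1,40],0],
  [[0,0,45],0],
  [[0,0,35],0],
  [[0,0,15],0],
  [[0,0,6],0],
  [[0,0,2],0],
  [[0,0,0],0],
])

```text
time_s: 33.0
tcp_pos: [0.4153, -0.341, 0.0353]
eef_rot: [-180.0, 0.1, 166.7]
contact_force: [-0.4, 0.0, 0.7]
gripper_width: 0.0002
```

step_arm([
  [[0,0,2],0],
  [[0,0,1.5],0],
  [[0,0,1.5],0],
  [[0,0,1],0],
  [[0,0,0],0],
])

```text
time_s: 33.62
tcp_pos: [0.4147, -0.3408, 0.0284]
eef_rot: [-180.0, 0.0, 166.7]
contact_force: [-0.2, 1.4, 2.4]
gripper_width: 0.0003
```

step_arm([
  [[0,0,1],0],
  [[0,0,1],0],
  [[0,0,0],0],
])

```text
time_s: 34.0
tcp_pos: [0.4146, -0.3408, 0.0264]
eef_rot: [-180.0, 0.0, 166.7]
contact_force: [-0.9, 0.5, 2.7]
gripper_width: 0.0007
```

step_arm([
  [[0,0,1],0],
  [[0,0,1],0],
  [[0,0,0],0],
])

```text
time_s: 34.38
tcp_pos: [0.4147, -0.3408, 0.0255]
eef_rot: [-180.0, 0.0, 166.7]
contact_force: [-3.0, 5.9, 15.9]
gripper_width: 0.0004
```

The force jumped to 16 N at z = 25.5 mm, so the key is fully down. I'll retreat and check.

step_arm([
  [[0,0,-5],0],
  [[0,0,-20],0],
  [[0,0,-40],0],
  [[0,0,-50],0],
  [[0,0,-50],0],
  [[0,0,-50],0],
])

```text
time_s: 35.12
tcp_pos: [0.4141, -0.3405, 0.2407]
eef_rot: [180.0, -0.0, 166.7]
contact_force: [0.3, -0.2, -1.3]
gripper_width: 0.0003
```

step_arm([
  [[40,60,-20],0],
  [[0,60,-20],0],
  [[0,60,0],0],
  [[0,60,0],0],
  [[0,60,0],0],
  [[0,60,0],0],
  [[0,60,0],0],
  [[0,60,0],0],
  [[0,0,0],0],
  [[0,0,0],0],
])

```text
time_s: 36.38
tcp_pos: [0.4898, 0.1237, 0.2752]
eef_rot: [-179.9, -0.1, 166.7]
contact_force: [0.5, -0.5, -0.4]
gripper_width: 0.0002
```

Run:
```python
from h import *
todo([.4,.1,.3])
c=cap('scene','s12'); d=cap('top','t12')
for x in (c,d):
    P=pts(x); Z=P[...,2]; k=(Z>.106)&(Z<.122)&(np.hypot(P[...,0]-.568,P[...,1]+.328)<.075); q=P[k][:,:2]
    if len(q)>50:
        A=np.c_[2*q,np.ones(len(q))]; s_=np.linalg.lstsq(A,(q**2).sum(1),rcond=None)[0]; print('pot',len(q),s_[:2],np.sqrt(s_[2]+s_[:2]@s_[:2]),np.median(Z[k]))
cv2.imwrite('pics/s12c.png',cv2.resize(cv2.cvtColor(c['img'],4)[140:310,100:370],None,fx=2.9,fy=2.9,interpolation=cv2.INTER_CUBIC))
```

```text
tcp [0.4898 0.1237 0.2752] rot [-1.7994e+02 -6.0000e-02  1.6672e+02] t 36.38 F [ 0.5 -0.5 -0.4] w 0.0002
tool shift [ 81.9 -43.7 -24.7] twist None
pot 302 [ 0.57071026 -0.32788338] 0.05104858795985831 0.11419928842270488
pot 346 [ 0.5700765 -0.3279356] 0.050760478444187386 0.11299341969268661
```

View pics/s12c.png

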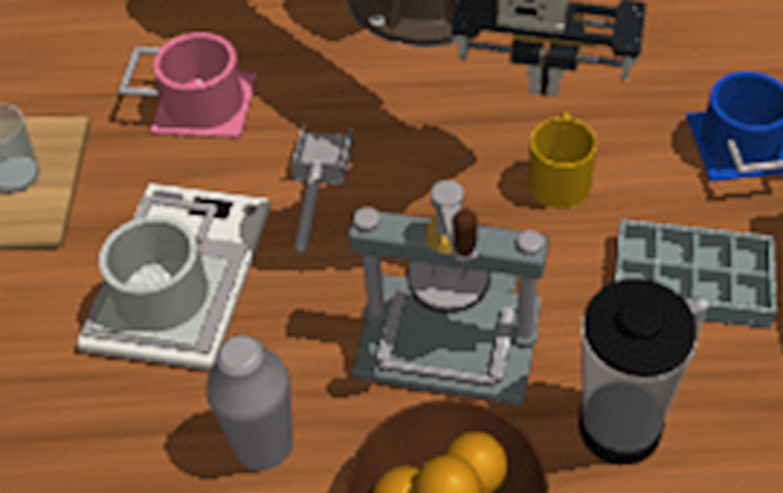

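View pics/t12.png

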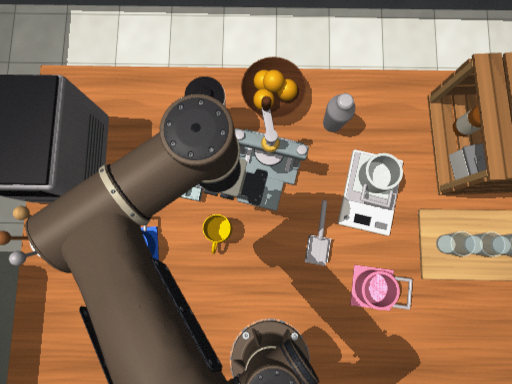

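```bash
python3 -c "
from h import *
print(r.get_state()['contact_force'], r.get_state()['time_s'])
from plant import close_job
print(close_job())"
```

```text
[0.36663651 0.3036383  0.05374663] 36.475
the job is handed in; nothing more can be done
None
```

The plate is wound up clear, the pot stands on the scale, and I pressed the tare key. I handed the job in at 36.5 s of the 72 s allowed.

- **Crank:** I wound too far at first, because the crank started about a full turn further round than I had assumed. It reached about 17.8 rad, roughly 1.16 turns past the point where the seal let go. I wound it back to about 13.0 rad, which leaves the plate about 8 mm above the rim level and about 0.4 turn past release.
- **Pot:** I hooked the pot out by its loop, about 124 mm, and it drifted about 5 mm sideways. I then lifted it by its wall and set it down with at most about 10 N. The last pictures show it upright, about 7 mm from the middle of the platform. That offset is mostly deliberate, towards +x, to keep the loop clear of the keys.
- **Tare:** I pressed the long key to its stop: about 4 mm of travel, with the force rising to 16 N at the bottom. The display reading was not checked. The round power key was not touched.
- **Everything else:** In the last pictures, judged by eye, the mug, scoop, ice tray, jar and shaker stand where they were. The arm ended clear, with about 0 N on the tool.

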